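# Sweep the screw caps into the dust tray

## Robot

A 6-joint arm with a two-finger parallel gripper is mounted at the origin on a cart in front of the work surface, level with it; the furniture and walls round the work are solid. World frame = base frame: x ahead of the robot, y to its left, z up, the work surface at z = 0. Lengths are in mm, angles in rad, forces in N, time in s.
With the tool pointing down it reaches from about 300 to 775 mm from the base axis. Payload 14.6 kg.
Tool frame: the origin (TCP) lies midway between the tips of the shut fingers; the grasp point (between the pads) lies 19 mm behind it (manip.tcp_to_grasp is the distance from the TCP to the grasp point, in mm); z points along the fingers, x is the direction in which the jaws open and shut, and the axes are right-handed (so a half turn about z gives the same grasp; the last joint's range is limited). The gripper opens to 94 mm and grips with 3 to 60 N. Pads are 16 mm wide; open, the fingers measure 119 mm over their backs; the gripper's body (75 mm by 177 mm) begins 78 mm behind the grasp point.
Start: joints at [-1.314, 0.3, 1.521, -0, 1.321, -0.067], TCP at [174.987, -521.41, 185.046] pointing down, gripper open.
Joint ranges: [-3.03, 3.03], [-0.79, 2.21], [0.23, 2.52], [-1.04, 4.18], [0, 3.07], [-2.55, 2.55]. Speed limits (rad/s): [2.22, 2.22, 2.57, 3.14, 3.14, 3.14].

## Interface

Orientations are given as [roll, pitch, yaw] about the fixed x, y, z axes, in that order (R = Rz(yaw) Ry(pitch) Rx(roll)).
In Python, from cell import manip gives the robot as it stands.
- The arm moves only by the tool arm_command, never from a script. Its argument "steps" is a list of rows, each a list of 3 entries, a list of its own where there are three numbers: the opening, from 0 (shut) to 1 (fully open), then the shift along the tool's x, y, z in cm, then the turn about the tool's z in rad. A call has 1 to 5 rows; each row shifts and turns the commanded pose from where the row before left it, along the tool's axes as they then stand; what a row does not reach is not made up. A row lasts 1/12 s, in which the tool goes at most 41.7 mm and 7.16 degrees, less where a joint would pass 70% of its speed; a pose out of reach is approached as far as the arm can. A call with a gripper value outside its range is refused whole. The fingers move at their own pace and stop on an object; "force" is the grip in N (left out, the last holds). Time passes only in rows, so rows that do not move let the fingers close. It gives the time, the measured TCP pose, the force and the opening at its end, in the units of the state.
- manip.read_state(): the state, without advancing time (a new reading comes with each control period).
- manip.camera(name): name is "side" or "top"; returns (picture, depth): 480x640x3 uint8, red, green, blue; 480x640 float32, mm along the optical axis (not along the pixel's ray), 0 where there is no reading.
- manip.calibration(name): a dict with "fx", "fy", "cx", "cy" (pixels), "R" (3x3) and "t" (3): a world point X has camera coordinates R X + t. Camera axes: x right, y down, z forward; pixel columns grow to the right and rows downward; lengths in mm; the calibration is good to about 2 mm. A picture is of the moment at which its call begins. calibration takes no time and is no camera call.
- manip.sign_off(): hands the job in, once; it reports no verdict.
The state is a dict: "clock": time; "joints": joint angles; "qd": joint speeds; "effort": joint torques, N m; "eef_pos": TCP position; "eef_rot": TCP orientation; "wrist_force": force on the tool from outside, world axes, zero at the start; "moment": the same for the moment, N m; "finger_gap": finger opening in mm.
Only numpy, scipy, OpenCV 4.12 (cv2) and the standard library are available. Lean on these libraries where they do the work, as an engineer would, in place of code of your own. Each camera call takes 0.05 s, during which the arm holds its last target.

## Task

Tidy the worktop: with the fingertips, sweep the three small screw caps (red, white and yellow) along the surface and through the open front of the grey dust tray, until all three lie right inside it. Only push them: do not pick up, lift or flick any cap, and leave everything else on the worktop where it stands.

Things in the scene. Friction and masses are not known exactly. Their poses are not given: they have to be found in the camera images.
- dust_tray: grey dust tray, fixed; floor 3 mm thick; 4 mm walls 35 mm high at sides and back, open front. Origin on the worktop under the floor's centre; own +x from the mouth to the back. In its frame: mouth at x = -0.065, back wall's inner face x = 0.065, side walls' inner faces y = -0.085 and 0.085; thin ramp from x = -0.091 up to the mouth; handle 30 mm wide behind the back wall to x = 0.163, top 29 mm up
- cap_red: red plastic screw cap, a round disc 38 mm across and 16 mm high, about 16 g, lying flat; origin at the centre of its underside
- cap_white: white plastic screw cap, a round disc 38 mm across and 16 mm high, about 16 g, lying flat; origin at the centre of its underside
- cap_yellow: yellow plastic screw cap, a round disc 38 mm across and 16 mm high, about 16 g, lying flat; origin at the centre of its underside
- steel_bowl: small steel bowl, 72 mm across, 34 mm high; loose bystander, origin at the centre of its underside
- spoon: teaspoon with a pale blue handle, 138x27x13 mm, lying along its own x; loose bystander, origin at the centre of its underside
- garlic: garlic bulb, 53 mm across, 52 mm high; loose bystander, origin at the centre of its underside
- orange_jar: round orange jar with a pink lid, 77 mm across, 65 mm high; loose bystander, origin at the centre of its underside
- big_lid: large blue jar lid lying top up, 109 mm across, 15 mm high (not one of the small caps); loose bystander, origin at the centre of its underside
Mind the look-alikes: they are no part of the job. Several things look just like the cap_yellow: the one meant starts farthest to the robot's right. Several things look just like the cap_red: the one meant starts farthest to the robot's right.

How it is judged (in metres and radians):
At the end, for the whole second after the job is handed in: All three caps at rest inside the tray: each cap's centre at least 15 mm behind the mouth line (tray x > -0.050), between the side walls and in front of the back wall, not more than 22 mm above the worktop (x of cap_red in the frame of dust_tray between -0.05 and 0.065 m and y of cap_red in the frame of dust_tray between -0.085 and 0.085 m and height (world z) of each of cap_red, cap_white, cap_yellow below 0.022 m and linear speed of each of cap_red, cap_white, cap_yellow below 0.02 m/s and x of cap_white in the frame of dust_tray between -0.05 and 0.065 m and y of cap_white in the frame of dust_tray between -0.085 and 0.085 m and x of cap_yellow in the frame of dust_tray between -0.05 and 0.065 m and y of cap_yellow in the frame of dust_tray between -0.085 and 0.085 m); the robot touches nothing.
It fails at once if a cap is lifted (its underside centre more than 22 mm above the worktop) (height (world z) of any of cap_red, cap_white, cap_yellow above 0.022 m).
It fails at once if a cap is flicked (faster than 0.7 m/s) (linear speed of any of cap_red, cap_white, cap_yellow above 0.7 m/s).
It fails at once if a bystander is moved by more than 20 mm (distance of any of steel_bowl, spoon, garlic, orange_jar, big_lid from where it was at the start of the episode above 0.02 m).
It also fails if it takes over 72 s, if anything falls off the work surface, if the arm or the gripper's body presses on something with over 40 N, if the wrist force passes 120 N, or if a joint passes its speed limit or range.

## Working session

There is one attempt and no reset: what is moved stays moved. The work goes in short steps, Python scripts to look and compute and a tool call to move; the robot and the scene stay as the last step left them, time stands still between calls to the robot, and variables do not carry over. Pictures are saved under pics/ and viewed, and the job is handed in when it is done.

Besides the shell and the picture viewer there is one more tool, called after "Request:" as a command line: name --argument value ..., lists and objects as JSON in quotes. arm_command: Moves the arm, as the interface text tells. Its arguments: {"type":"object","properties":{"steps":{"type":"array","items":{"type":"array"}},"force":{"type":"number"}},"required":["steps"]}

```bash
ls; mkdir -p pics
python3 - <<'E'
from cell import manip
import cv2
for n in ("top","side"):
    p,d=manip.camera(n); cv2.imwrite(f"pics/{n}0.png",p[:,:,::-1])
    import numpy as np; np.save(f"pics/{n}0.npy",d)
    print(n,manip.calibration(n))
print(manip.read_state())
E
```

```text
pics
top {'fx': 510.04650249054447, 'fy': 510.04650249054447, 'cx': 316.53809191536135, 'cy': 243.77290003781494, 'R': array([[ 0.00530268, -0.99996718,  0.00612507],
       [-0.98671454, -0.0062268 , -0.1623442 ],
       [ 0.16237701, -0.00518283, -0.98671518]]), 't': array([   1.67652032,  541.42910973, 1191.94734124])}
side {'fx': 490.2522043989197, 'fy': 490.2522043989197, 'cx': 313.2855726425309, 'cy': 243.14204445132467, 'R': array([[-0.99314789, -0.11413582, -0.0251056 ],
       [-0.04805107,  0.59464546, -0.80255085],
       [ 0.10652873, -0.79584533, -0.59605523]]), 't': array([ 557.27224462,   77.8243246 , 1071.91721592])}
{'clock': 0.1, 'joints': array([-1.31362620e+00,  3.00448995e-01,  1.52149840e+00,  7.03658789e-06,
        1.32068989e+00, -6.65832352e-02]), 'qd': array([-0.00015679, -0.00123688, -0.00263669, -0.00125042,  0.0018936 ,
       -0.0005207 ]), 'effort': array([-1.76589194e-03, -5.32649624e+01, -3.53288019e+01,  7.08762067e-02,
        2.34931108e-02, -6.76391073e-05]), 'eef_pos': array([ 174.91496107, -521.18492817,  184.53343606]), 'eef_rot': array([-3.14151635e+00,  1.04186398e-03, -1.24704467e+00]), 'wrist_force': array([0.14602218, 1.00570413, 0.27533269]), 'moment': array([ 0.04794428, -0.00754676, -0.03010608]), 'finger_gap': 94.29710571101654}
```

View pics/top0.png

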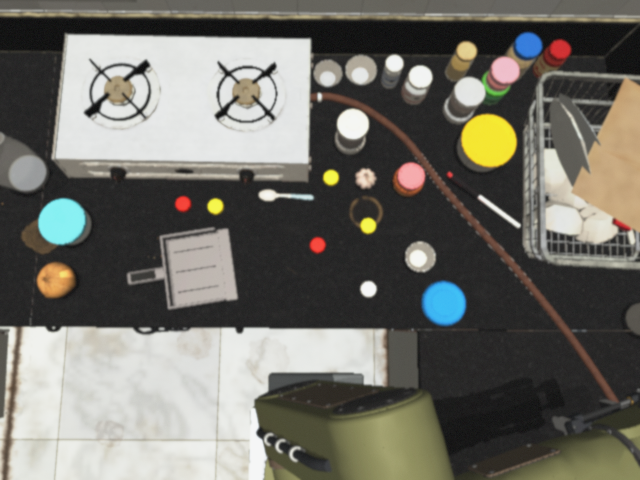

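View pics/side0.png

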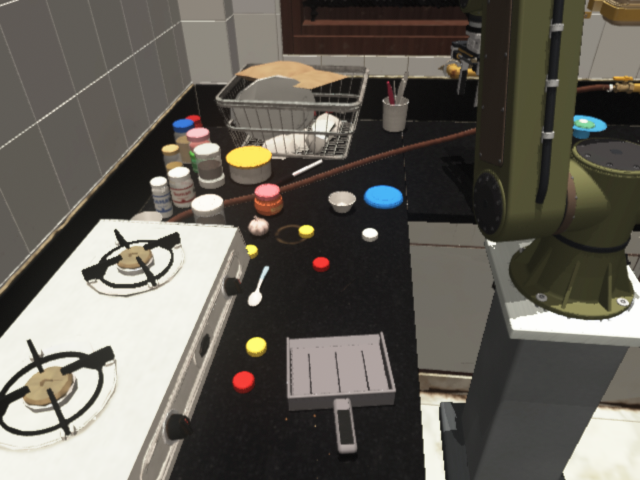

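```bash
cat > h.py <<'E'
import numpy as np, cv2
from cell import manip
def proj_px(n,u,v,z):
    c=manip.calibration(n); r=np.array([(u-c['cx'])/c['fx'],(v-c['cy'])/c['fy'],1.])
    R=c['R'];C=-R.T@c['t']; w=R.T@r; return (C+w*(z-C[2])/w[2])
def pix(n,X):
    c=manip.calibration(n); p=c['R']@np.array(X,float)+c['t']; return np.array([c['fx']*p[0]/p[2]+c['cx'],c['fy']*p[1]/p[2]+c['cy']])
def blobs(p,roi):
    hsv=cv2.cvtColor(p,cv2.COLOR_RGB2HSV); x0,y0,x1,y1=roi
    out={}
    for name,lo,hi in (('red',(0,170,90),(8,255,255)),('yellow',(25,150,120),(35,255,255)),('white',(0,0,190),(180,40,255))):
        m=cv2.inRange(hsv,lo,hi); mm=np.zeros_like(m); mm[y0:y1,x0:x1]=m[y0:y1,x0:x1]
        n,l,s,c=cv2.connectedComponentsWithStats(mm)
        out[name]=[(c[i].round(1).tolist(),int(s[i][4])) for i in range(1,n) if s[i][4]>40]
    return out
E
python3 - <<'E'
from h import *
p=cv2.imread('pics/top0.png')
c=p[150:330,100:480]
cv2.imwrite('pics/crop0.png',cv2.resize(c,None,fx=2.1,fy=2.1,interpolation=cv2.INTER_CUBIC))
c=p[165:315,290:440]
cv2.imwrite('pics/crop1.png',cv2.resize(c,None,fx=4,fy=4,interpolation=cv2.INTER_CUBIC))
b=blobs(p[:,:,::-1].copy(),(150,160,480,325)); 
for k in b:
  for q,a in b[k]: print(k,q,a,proj_px('top',*q,14).round(0))
E
```

```text
red [182.6, 203.5] 212 [647. 342.  14.]
red [317.3, 244.8] 214 [544.   3.  14.]
yellow [330.6, 177.1] 209 [718. -30.  14.]
yellow [215.0, 205.9] 216 [641. 260.  14.]
yellow [367.8, 225.2] 218 [ 594. -123.   14.]
white [251.8, 160.6] 271 [760. 171.  14.]
white [279.5, 195.2] 248 [670.  99.  14.]
white [215.3, 278.5] 1121 [458. 253.  14.]
white [417.6, 258.0] 272 [ 512. -246.   14.]
white [368.1, 288.7] 178 [ 436. -122.   14.]
white [187.4, 297.1] 51 [413. 319.  14.]
```

View pics/crop0.png

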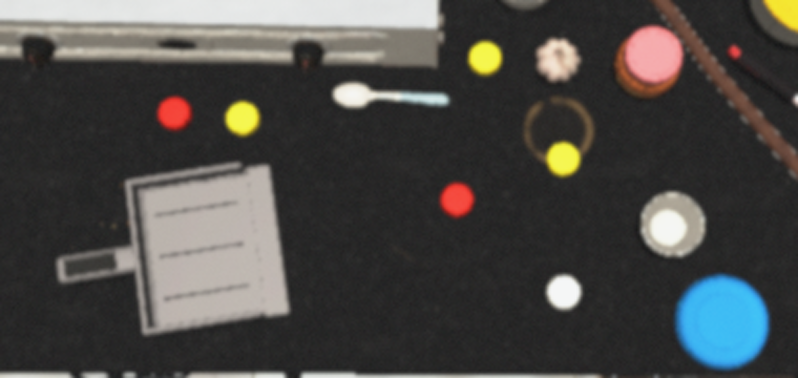

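View pics/crop1.png

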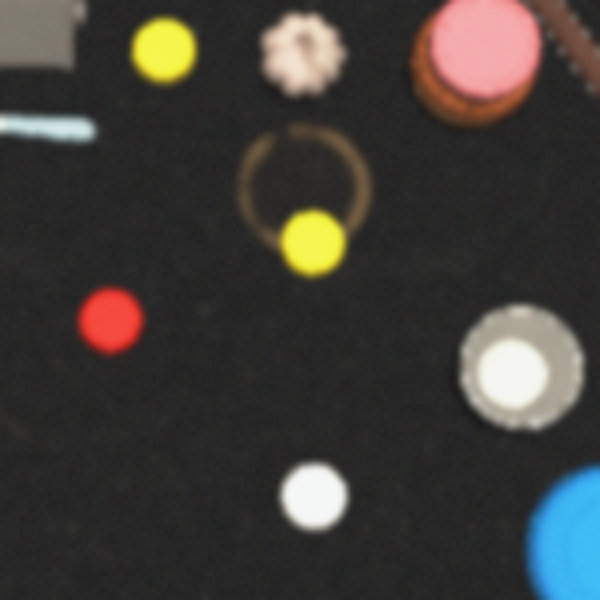

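Look-alikes: yellow caps are at top-view pixels (215,206), (331,177) and (368,226). The one meant is (368,226), farthest right. Red caps are at (183,204) and (318,245), so the one meant is (318,245). The white cap is at (368,289), and the disc at (420,257) is the steel bowl. The enlarged crop confirms this, and the brown ring is a flat stain. Next I'll measure the tray.

Run:
```python
from h import *
p=cv2.imread('pics/top0.png')
c=p[215:325,115:255]
cv2.imwrite('pics/crop2.png',cv2.resize(c,None,fx=5,fy=5,interpolation=cv2.INTER_CUBIC))
d=np.load('pics/top0.npy')
c=manip.calibration('top')
R=c['R'];t=c['t']
vv,uu=np.mgrid[225:320,120:250]
Z=d[225:320,120:250]
P=np.stack([(uu-c['cx'])/c['fx']*Z,(vv-c['cy'])/c['fy']*Z,Z],-1)
W=(P-t)@R
h=W[...,2]
print(np.percentile(h,[5,25,50,75,95]))
pts=W[(h>29)&(h<40)&(Z>0)]
print(len(pts)); r=cv2.minAreaRect(pts[:,:2].astype(np.float32)); print(r)
q=pts[:,:2]; print(q.min(0),q.max(0))
pts=W[(h>1.8)&(h<6)&(Z>0)]; r=cv2.minAreaRect(pts[:,:2].astype(np.float32)); print(len(pts),r)
```

```text
[-1.91842836  0.85356495  2.92661829  5.41653491 32.9793851 ]
687
((476.5543212890625, 351.73736572265625), (181.0062255859375, 225.68829345703125), 9.44325065612793)
[385.09860774 225.84010091] [582.51388384 463.65747365]
5346 ((476.9678955078125, 333.7390441894531), (234.5385284423828, 328.86767578125), 0.3754674792289734)
```

View pics/crop2.png

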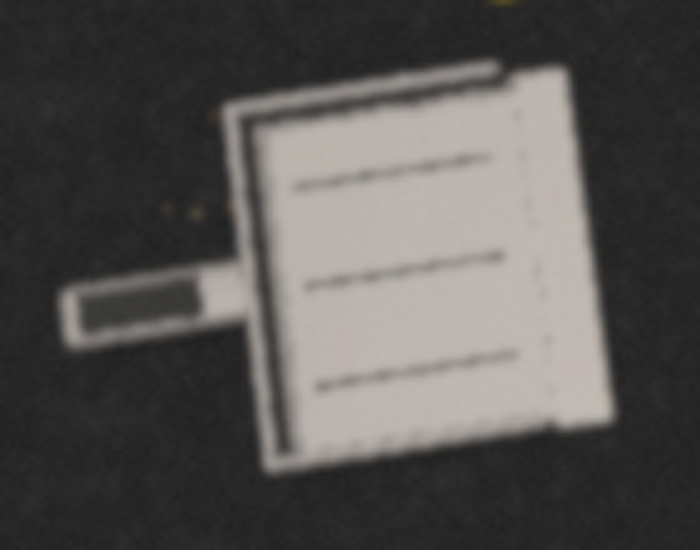

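Run:
```python
from h import *
A=proj_px('top',228.8,228.6,0);B=proj_px('top',237.8,299,0);C=proj_px('top',159.8,235.8,35);D=proj_px('top',168.4,309.2,35)
for q in (A,B,C,D): print(q.round(1))
w=(A-B)[:2]; w2=(C-D)[:2]; print(np.linalg.norm(w),np.linalg.norm(w2))
M1=(A+B)[:2]/2;M2=(C+D)[:2]/2
ax=M2-M1; print(np.linalg.norm(ax), 'expect',0.091+.069)
yaw=np.arctan2(ax[1],ax[0]); print('yaw',yaw, np.degrees(yaw), 'from w', np.degrees(np.arctan2(w[1],w[0]))+90,np.degrees(np.arctan2(w2[1],w2[0]))+90)
ax/=np.linalg.norm(ax); O=(M1+91*ax+M2-69*ax)/2; print('O',O)
T=np.array([ax,[-ax[1],ax[0]]])
for n,q in dict(red=(544,3),yel=(594,-123),white=(436,-122),spoon=(670,99),bowl=(512,-246)).items(): print(n,T@(np.array(q)-O))
c=manip.calibration('side');
for n,q in dict(red=(544,3,14),yel=(594,-123,14),white=(436,-122,14),O=(*O,3)).items(): print(n,pix('side',q))
b=blobs(cv2.imread('pics/side0.png')[:,:,::-1].copy(),(230,220,400,400)); 
for k in b:
  for q,a in b[k]: print(k,q,a,proj_px('side',*q,12).round(0))
```

```text
[586.1 226.    0. ]
[409.5 198.    0. ]
[560.3 387.9  35. ]
[382.4 357.6  35. ]
178.78759231109652 180.41650358783275
162.9143904014322 expect 0.16
yaw 1.7338286397138176 99.34106345451035 from w 99.0205918811899 99.66885703716788
O [482.76717028 303.21377784]
red [-306.17160087  -11.69284654]
yel [-438.61634843  -40.57863617]
white [-411.98446263  115.16391633]
spoon [-231.89578767 -151.60390247]
bowl [-546.67581826   60.29827388]
red [320.42858634 261.64265218]
yel [305.69190285 229.09378475]
white [369.26451788 232.21356217]
O [337.30687799 372.64595867]
red [320.5, 263.3] 195 [544.   7.  12.]
red [242.9, 380.9] 379 [646. 344.  12.]
yellow [256.1, 344.4] 61 [640. 259.  12.]
white [257.4, 223.5] 68 [ 721. -141.   12.]
white [232.0, 233.0] 74 [776. -95.  12.]
white [369.8, 232.6] 113 [ 435. -123.   12.]
white [257.0, 291.1] 226 [669. 112.  12.]
```

Tray origin is about (483,303) with yaw about 99.4°. The caps are at red (544,3), yellow (594,-123) and white (436,-122). I'll cradle each cap between the two fingertips with a gap of about 25 mm, starting with red.

```bash
cat >> h.py <<'E'
O=np.array([482.8,303.2]); YAW=np.radians(99.4)
ax=np.array([np.cos(YAW),np.sin(YAW)]); ay=np.array([-ax[1],ax[0]])
def tw(x,y): return O+x*ax+y*ay
def wt(p): q=np.array(p[:2])-O; return np.array([q@ax,q@ay])
def plan(xyz,yaw,n,start=None,syaw=None):
    s=manip.read_state()
    p=np.array(start if start is not None else s['eef_pos'],float); y=s['eef_rot'][2] if syaw is None else syaw
    xyz=np.array(xyz,float); dy=(yaw-y+np.pi)%(2*np.pi)-np.pi
    rows=[]
    for i in range(n):
        d=(xyz-p)/(n-i); k=dy/n
        tx=np.array([d[0]*np.cos(y)+d[1]*np.sin(y), d[0]*np.sin(y)-d[1]*np.cos(y), -d[2]])
        tx=(tx/10).round(1); kk=round(-(yaw-y+np.pi)%(2*np.pi)*0+ -(((yaw-y+np.pi)%(2*np.pi)-np.pi)/(n-i)),2)
        rows.append([tx.tolist(),kk]); m=tx*10
        p=p+np.array([m[0]*np.cos(y)+m[1]*np.sin(y), m[0]*np.sin(y)-m[1]*np.cos(y), -m[2]]); y-=kk
    for r in rows: print(r)
    print('end',p.round(1),round(y,3))
E
python3 - <<'E'
from h import *
x=tw(-356,-12); print(x, YAW-np.pi/2)
plan([*x,120],YAW-np.pi/2,20)
E
```

```text
[552.7829085  -46.05977799] 0.1640609496874672
[[-1.7, -2.5, 0.3], np.float64(-0.07)]
[[-1.5, -2.7, 0.3], np.float64(-0.07)]
[[-1.3, -2.8, 0.3], np.float64(-0.07)]
[[-1.1, -2.8, 0.3], np.float64(-0.07)]
[[-0.9, -2.9, 0.3], np.float64(-0.07)]
[[-0.7, -3.0, 0.3], np.float64(-0.07)]
[[-0.5, -3.0, 0.3], np.float64(-0.07)]
[[-0.2, -3.0, 0.3], np.float64(-0.07)]
[[-0.0, -3.0, 0.3], np.float64(-0.07)]
[[0.2, -3.0, 0.3], np.float64(-0.07)]
[[0.4, -3.0, 0.3], np.float64(-0.07)]
[[0.6, -3.0, 0.4], np.float64(-0.07)]
[[0.8, -2.9, 0.3], np.float64(-0.07)]
[[1.0, -2.9, 0.4], np.float64(-0.07)]
[[1.2, -2.8, 0.3], np.float64(-0.07)]
[[1.4, -2.7, 0.4], np.float64(-0.07)]
[[1.6, -2.6, 0.3], np.float64(-0.07)]
[[1.7, -2.5, 0.4], np.float64(-0.07)]
[[1.9, -2.3, 0.3], np.float64(-0.08)]
[[2.1, -2.2, 0.4], np.float64(-0.07)]
end [552.9 -45.9 119.5] 0.163
```

Request:
arm_command --steps '[[0.27,[-1.7,-2.5,0.3],-0.07],[0.27,[-1.5,-2.7,0.3],-0.07],[0.27,[-1.3,-2.8,0.3],-0.07],[0.27,[-1.1,-2.8,0.3],-0.07],[0.27,[-0.9,-2.9,0.3],-0.07]]' --force 20

```text
clock: 0.52
eef_pos: [269.5, -400.0, 169.7]
eef_rot: [-3.141, 0.0, -0.894]
wrist_force: [0.0, 0.4, -0.0]
finger_gap: 64.1
```

Request:
arm_command --steps '[[0.27,[-0.7,-3.0,0.3],-0.07],[0.27,[-0.5,-3.0,0.3],-0.07],[0.27,[-0.2,-3.0,0.3],-0.07],[0.27,[0,-3.0,0.3],-0.07],[0.27,[0.2,-3.0,0.3],-0.07]]'

```text
clock: 0.93
eef_pos: [364.5, -282.2, 154.8]
eef_rot: [-3.142, 0.0, -0.544]
wrist_force: [0.5, -0.2, 0.1]
finger_gap: 30.8
```

Request:
arm_command --steps '[[0.27,[0.4,-3.0,0.3],-0.07],[0.27,[0.6,-3.0,0.4],-0.07],[0.27,[0.8,-2.9,0.3],-0.07],[0.27,[1.0,-2.9,0.4],-0.07],[0.27,[1.2,-2.8,0.3],-0.07]]'

```text
clock: 1.35
eef_pos: [459.4, -163.3, 137.6]
eef_rot: [-3.142, 0.001, -0.193]
wrist_force: [0.2, 0.3, 0.5]
finger_gap: 25.3
```

Request:
arm_command --steps '[[0.27,[1.4,-2.7,0.4],-0.07],[0.27,[1.6,-2.6,0.3],-0.07],[0.27,[1.7,-2.5,0.4],-0.07],[0.27,[1.9,-2.3,0.3],-0.08],[0.27,[2.1,-2.2,0.4],-0.07]]'

```text
clock: 1.77
eef_pos: [553.6, -44.8, 119.7]
eef_rot: [-3.142, 0.0, 0.167]
wrist_force: [0.6, -0.8, 0.2]
finger_gap: 25.4
```

Request:
arm_command --steps '[[0.27,[0,0,3.0],0],[0.27,[0,0,3.0],0],[0.27,[0,0,3.0],0],[0.27,[0,0,1.7],0],[0.27,[0,0,0.5],0]]'

```text
clock: 2.18
eef_pos: [551.1, -45.8, 4.8]
eef_rot: [-3.14, 0.005, 0.163]
wrist_force: [-1.2, 0.3, -0.8]
finger_gap: 25.2
```

Run:
```python
from h import *
s=manip.read_state(); print(s['eef_pos'],s['eef_rot'],wt(s['eef_pos']),s['wrist_force'])
for n in ('top','side'):
    p,d=manip.camera(n); cv2.imwrite(f'pics/{n}1.png',p[:,:,::-1])
    if n=='side': cv2.imwrite('pics/side1c.png',cv2.resize(p[180:430,200:450,::-1],None,fx=2.4,fy=2.4,interpolation=cv2.INTER_CUBIC))
```

```text
[551.0876227  -45.77253371   4.75747108] [-3.13998713  0.00493696  0.16309505] [-355.43972861  -10.37439267] [-1.20084122  0.25933355 -0.84876311]
```

View pics/side1c.png

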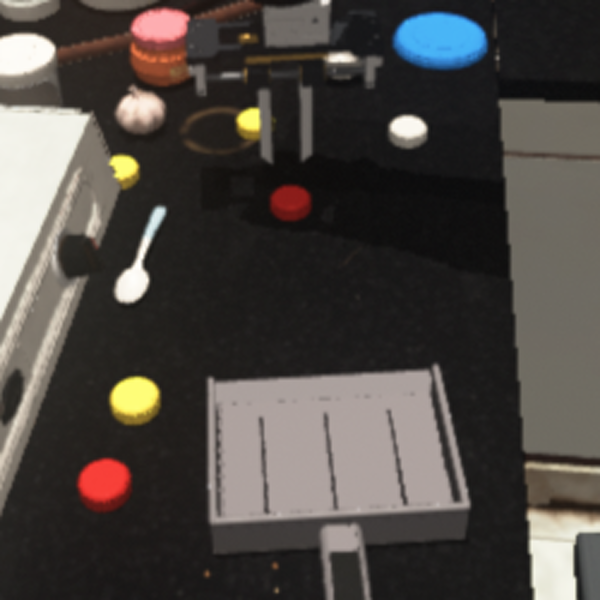

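View pics/top1.png

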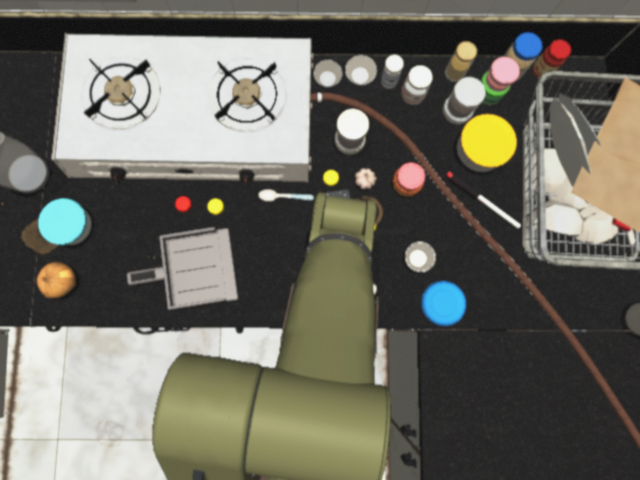

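Side view: the fingertips (crop ≈ (286,155)) are directly behind the red cap (291,203) with a clear lane to the tray mouth, so I'm pushing.

Request:
arm_command --steps '[[0.27,[0,-1.0,-0.3],0],[0.27,[0,-1.0,0],0],[0.27,[0,-1.0,0],0],[0.27,[0,-1.2,0],0],[0.27,[0,-1.4,0],0]]'

```text
clock: 2.7
eef_pos: [543.9, 10.4, 11.7]
eef_rot: [3.141, -0.001, 0.163]
wrist_force: [0.4, -1.0, -0.2]
finger_gap: 25.5
```

Request:
arm_command --steps '[[0.27,[0,-1.6,0],0],[0.27,[0,-1.8,0],0],[0.27,[0,-1.8,0],0],[0.27,[0,-1.8,0],0],[0.27,[0,-1.8,0],0]]'

```text
clock: 3.12
eef_pos: [529.2, 97.9, 11.6]
eef_rot: [-3.142, -0.001, 0.164]
wrist_force: [0.1, 0.4, -0.2]
finger_gap: 25.3
```

Run:
```python
from h import *
s=manip.read_state(); print(s['eef_pos'],s['eef_rot'],wt(s['eef_pos']),s['wrist_force'])
p,d=manip.camera('side'); cv2.imwrite('pics/side2c.png',cv2.resize(p[180:430,200:450,::-1],None,fx=2.4,fy=2.4,interpolation=cv2.INTER_CUBIC))
b=blobs(p,(230,220,400,440))['red']
for q,a in b: print(q,a,wt(proj_px('side',*q,12)))
```

```text
[529.19366989  97.87996712  11.56873309] [-3.14157899e+00 -6.98215005e-04  1.63686580e-01] [-210.14031944  -12.23661125] [ 0.0870141   0.35006709 -0.22246026]
[321.5, 263.2] 157 [-302.79992062   -9.14000598]
[243.0, 380.9] 380 [  13.5053758 -167.0820521]
```

View pics/side2c.png

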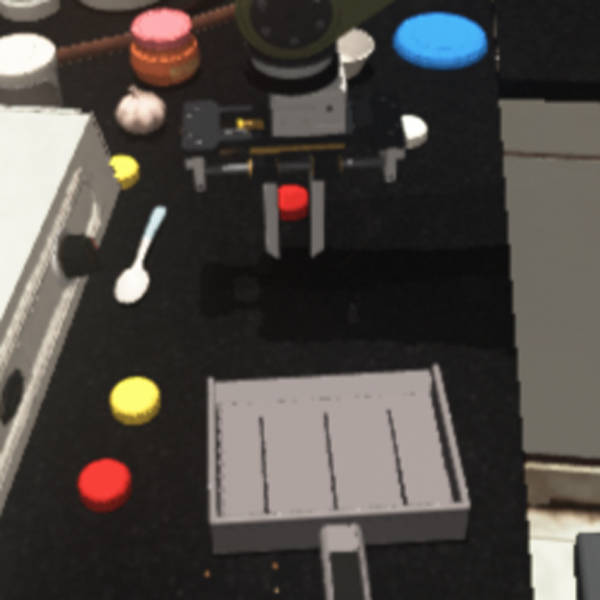

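Run:
```python
from h import *
tx=np.array([np.cos(.1637),np.sin(.1637),0]); fy=np.array([-np.sin(.1637),np.cos(.1637),0])
for z in (0,11.6,20,25):
  for s in (-19,19):
    X=np.array([529.2,97.9,z])+s*tx+8*fy; q=pix('side',X); print(z,s,q.round(1),((q-[200,180])*2.4).round(0))
for n in ('side','top'):
  p,d=manip.camera(n); print(n,p.shape)
  cv2.imwrite(f'pics/{n}3.png',p[:,:,::-1])
  if n=='side': 
    cv2.imwrite('pics/side3c.png',cv2.resize(p[240:310,290:360,::-1],None,fx=8,fy=8,interpolation=cv2.INTER_CUBIC))
    c=manip.calibration('side')
    for (u,v) in ((314,285),(314,280),(331,283),(331,278),(321,263)):
      Z=d[v,u]; P=np.array([(u-c['cx'])/c['fx']*Z,(v-c['cy'])/c['fy']*Z,Z]); print(u,v,Z,c['R'].T@(P-c['t']))
```

```text
0 -19 [332.  296.9] [317. 280.]
0 19 [314.2 297.8] [274. 283.]
11.6 -19 [332.  292.8] [317. 271.]
11.6 19 [314.1 293.7] [274. 273.]
20 -19 [332.  289.9] [317. 264.]
20 19 [314.  290.8] [274. 266.]
25 -19 [332.  288.1] [317. 259.]
25 19 [313.9 289. ] [273. 262.]
side (480, 640, 3)
314 285 1015.04156 [545.50102253 113.9570066   40.75969455]
314 280 1004.8383 [544.96314639 115.46685034  55.76559548]
331 283 1012.36176 [510.56472413 109.49154943  44.97390706]
331 278 1006.67596 [510.67860925 107.65995044  56.9788224 ]
321 263 1109.8331 [541.72806114  11.8903374   17.33198066]
top (480, 640, 3)
```

View pics/side3c.png

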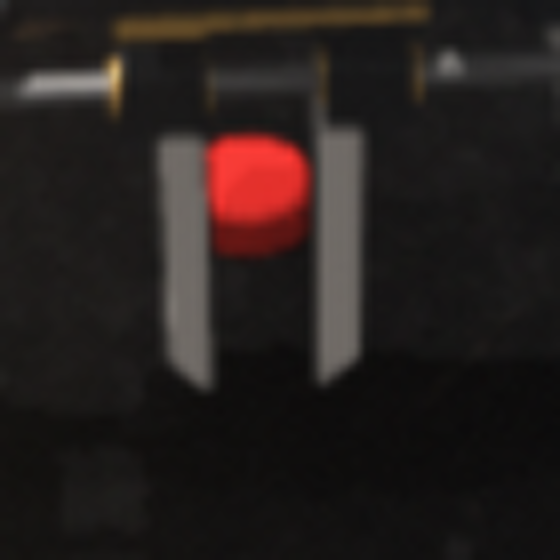

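The red cap has not moved: it's still at (321,263) full-frame. The fingertips passed over it. The crop puts the inner tips at about z=24, while the TCP reads 11.6. I'll find the real tip height by feeling down gently in the free space here.

Request:
arm_command --steps '[[0.27,[0,0,0.3],0],[0.27,[0,0,0.3],0],[0.27,[0,0,0.2],0],[0.27,[0,0,0],0]]'

```text
clock: 3.6
eef_pos: [529.4, 95.4, 2.4]
eef_rot: [-3.142, 0.001, 0.162]
wrist_force: [0.3, 0.6, 0.2]
finger_gap: 25.0
```

Run:
```python
from h import *
print(manip.read_state()['eef_pos'],manip.read_state()['wrist_force'])
p,d=manip.camera('side')
cv2.imwrite('pics/side4c.png',cv2.resize(p[240:310,290:360,::-1],None,fx=8,fy=8,interpolation=cv2.INTER_CUBIC))
s=manip.read_state();print(s['eef_pos'],s['wrist_force'])
```

```text
[529.35897476  95.38364835   2.44182117] [0.25715101 0.56918796 0.21147417]
[529.48806682  95.4512408    2.68832704] [-0.1756835   0.43809701  0.80147659]
```

View pics/side4c.png

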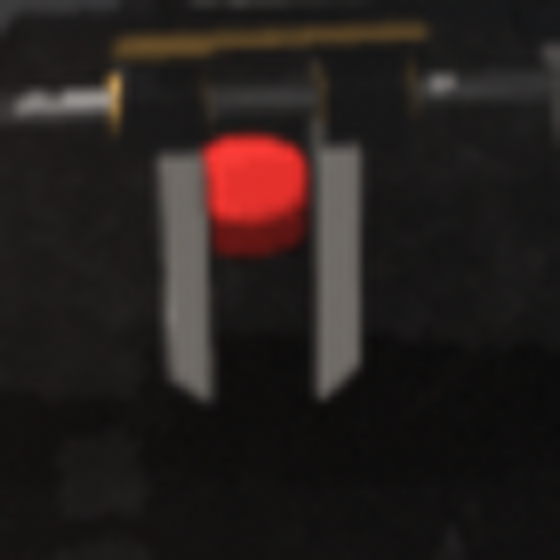

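Request:
arm_command --steps '[[0.27,[0,0,0.2],0],[0.27,[0,0,0.2],0],[0.27,[0,0,0],0]]'

```text
clock: 3.9
eef_pos: [529.4, 95.9, -1.4]
eef_rot: [-3.142, 0.001, 0.163]
wrist_force: [-0.3, -0.2, -0.2]
finger_gap: 25.2
```

Request:
arm_command --steps '[[0.27,[0,0,0.2],0],[0.27,[0,0,0.2],0],[0.27,[0,0,0],0]]'

```text
clock: 4.15
eef_pos: [529.4, 96.0, -5.4]
eef_rot: [-3.142, 0.001, 0.163]
wrist_force: [-0.6, 0.3, 0.5]
finger_gap: 25.8
```

Request:
arm_command --steps '[[0.27,[0,0,0.2],0],[0.27,[0,0,0.1],0],[0.27,[0,0,0],0]]'

```text
clock: 4.4
eef_pos: [529.5, 96.0, -8.2]
eef_rot: [-3.142, 0.0, 0.163]
wrist_force: [0.3, -0.6, -0.4]
finger_gap: 25.3
```

Request:
arm_command --steps '[[0.27,[0,0,0.2],0],[0.27,[0,0,0],0]]'

```text
clock: 4.57
eef_pos: [529.5, 96.0, -10.2]
eef_rot: [-3.142, 0.0, 0.163]
wrist_force: [0.0, -0.6, -0.4]
finger_gap: 25.3
```

Run:
```python
from h import *
p,d=manip.camera('side')
cv2.imwrite('pics/side5c.png',cv2.resize(p[240:310,290:360,::-1],None,fx=8,fy=8,interpolation=cv2.INTER_CUBIC))
s=manip.read_state();print(s['eef_pos'],s['wrist_force'])
```

```text
[529.50922134  95.96446216 -10.11653945] [-0.64880088  0.72826671  0.19316016]
```

View pics/side5c.png

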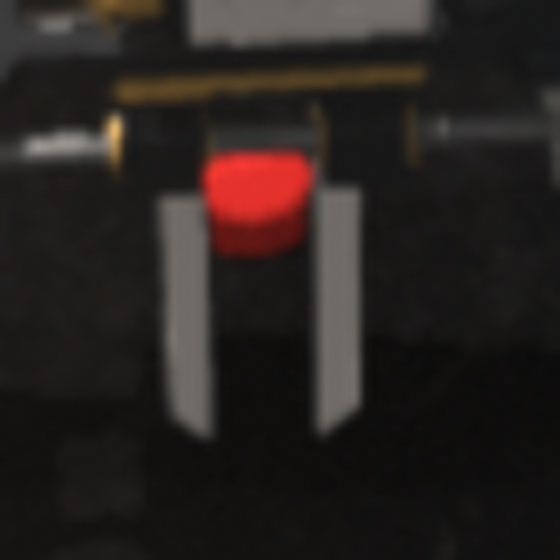

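Request:
arm_command --steps '[[0.27,[0,0,0.2],0],[0.27,[0,0,0],0]]'

```text
clock: 4.78
eef_pos: [529.5, 96.0, -12.2]
eef_rot: [3.142, 0.0, 0.163]
wrist_force: [-0.1, -0.1, -0.0]
finger_gap: 25.3
```

Request:
arm_command --steps '[[0.27,[0,0,0.2],0],[0.27,[0,0,0],0]]'

```text
clock: 4.95
eef_pos: [529.5, 96.0, -14.3]
eef_rot: [-3.142, 0.0, 0.163]
wrist_force: [0.1, -1.0, 0.3]
finger_gap: 25.2
```

Request:
arm_command --steps '[[0.27,[0,0,0.1],0],[0.27,[0,0,0],0]]'

```text
clock: 5.12
eef_pos: [529.5, 96.0, -15.1]
eef_rot: [-3.142, 0.0, 0.163]
wrist_force: [-0.3, -0.2, 1.0]
finger_gap: 25.4
```

Request:
arm_command --steps '[[0.27,[0,0,0.1],0],[0.27,[0,0,0],0]]'

```text
clock: 5.28
eef_pos: [529.5, 96.0, -16.1]
eef_rot: [-3.142, 0.0, 0.163]
wrist_force: [-0.1, 0.7, -0.1]
finger_gap: 25.2
```

Request:
arm_command --steps '[[0.27,[0,0,0.1],0],[0.27,[0,0,0],0]]'

```text
clock: 5.45
eef_pos: [529.5, 96.0, -17.1]
eef_rot: [-3.142, 0.0, 0.163]
wrist_force: [0.2, 0.4, -0.5]
finger_gap: 25.3
```

Request:
arm_command --steps '[[0.27,[0,0,0.1],0],[0.27,[0,0,0],0]]'

```text
clock: 5.62
eef_pos: [529.5, 96.0, -18.1]
eef_rot: [-3.142, 0.0, 0.163]
wrist_force: [0.1, 0.0, 0.4]
finger_gap: 25.3
```

Request:
arm_command --steps '[[0.27,[0,0,0.1],0],[0.27,[0,0,0],0]]'

```text
clock: 5.78
eef_pos: [529.5, 96.0, -19.1]
eef_rot: [-3.142, 0.0, 0.163]
wrist_force: [-0.0, -0.1, 0.8]
finger_gap: 25.3
```

Request:
arm_command --steps '[[0.27,[0,0,0.1],0],[0.27,[0,0,0],0]]'

```text
clock: 5.95
eef_pos: [529.6, 96.0, -20.1]
eef_rot: [-3.142, 0.0, 0.163]
wrist_force: [0.8, 0.2, 0.4]
finger_gap: 25.6
```

Run:
```python
from h import *
print(manip.tcp_to_grasp)
p,d=manip.camera('side')
cv2.imwrite('pics/side6c.png',cv2.resize(p[240:310,290:360,::-1],None,fx=8,fy=8,interpolation=cv2.INTER_CUBIC))
s=manip.read_state();print(s['eef_pos'],s['wrist_force'])
```

```text
18.8
[529.55542025  95.98414467 -20.04640874] [-0.53809684  0.25066394 -0.32009207]
```

View pics/side6c.png

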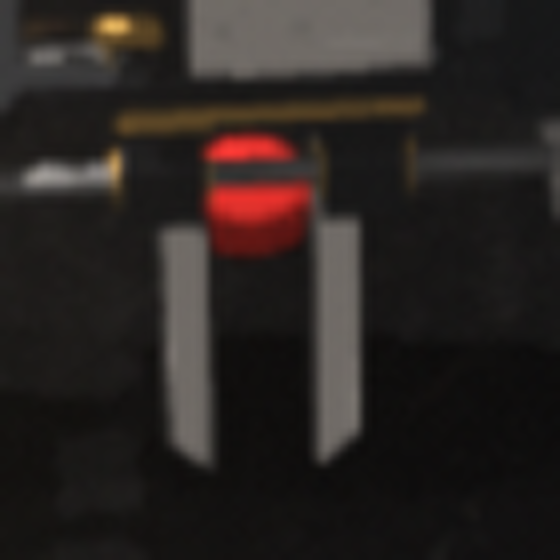

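Request:
arm_command --steps '[[0.27,[0,0,0.1],0],[0.27,[0,0,0],0]]'

```text
clock: 6.17
eef_pos: [529.7, 96.0, -20.2]
eef_rot: [3.142, -0.0, 0.163]
wrist_force: [-4.3, -1.6, 12.1]
finger_gap: 25.2
```

Request:
arm_command --steps '[[0.27,[0,0,0.1],0],[0.27,[0,0,0],0]]'

```text
clock: 6.33
eef_pos: [529.7, 96.0, -20.3]
eef_rot: [3.142, -0.0, 0.163]
wrist_force: [-9.9, -0.8, 24.0]
finger_gap: 25.7
```

Request:
arm_command --steps '[[0.27,[0,0,0.1],0],[0.27,[0,0,0],0]]'

```text
clock: 6.5
eef_pos: [529.8, 96.0, -20.4]
eef_rot: [3.141, -0.0, 0.163]
wrist_force: [-17.0, -2.1, 36.9]
finger_gap: 25.4
```

Contact at TCP reading −20.2, so the real tip height is the reported z plus about 20 mm. I'll lift, go back over the cap, and redo the push at reported z ≈ −14 (tips about 6 mm up).

Request:
arm_command --steps '[[0.27,[0,0,-1.0],0],[0.27,[0,0,-2.0],0],[0.27,[0,0,-2.0],0],[0.27,[0,0,0],0]]'

```text
clock: 6.83
eef_pos: [531.4, 96.2, 30.5]
eef_rot: [3.141, -0.005, 0.163]
wrist_force: [1.1, -0.9, 0.2]
finger_gap: 25.5
```

Run:
```python
from h import *
s=manip.read_state();print(s['eef_pos'],s['wrist_force'],wt(s['eef_pos']))
x=tw(-354,-12); plan([*x,27],YAW-np.pi/2,5)
```

```text
[531.41347366  96.20883461  30.50515482] [ 1.14756952 -0.94196062  0.17579239] [-212.15156384  -14.15366852]
[[-0.0, 2.8, 0.1], np.float64(-0.0)]
[[-0.1, 2.8, 0.1], np.float64(-0.0)]
[[-0.0, 2.9, 0.1], np.float64(-0.0)]
[[-0.1, 2.8, 0.0], np.float64(-0.0)]
[[-0.0, 2.9, 0.1], np.float64(-0.0)]
end [552.5 -44.2  26.5] 0.163
```

Request:
arm_command --steps '[[0.27,[0,2.8,0],0],[0.27,[0,2.8,0],0],[0.27,[0,2.9,0],0],[0.27,[0,2.8,0],0],[0.27,[0,2.9,0],0]]'

```text
clock: 7.25
eef_pos: [552.5, -45.4, 26.5]
eef_rot: [-3.141, 0.0, 0.163]
wrist_force: [0.0, 0.5, 0.8]
finger_gap: 25.2
```

Request:
arm_command --steps '[[0.27,[0,0,1.5],0],[0.27,[0,0,1.5],0],[0.27,[0,0,1.1],0],[0.27,[0,0,0],0]]'

```text
clock: 7.58
eef_pos: [551.1, -43.9, -16.5]
eef_rot: [-3.14, 0.004, 0.163]
wrist_force: [0.7, 0.1, -0.0]
finger_gap: 25.2
```

Run:
```python
from h import *
s=manip.read_state();print(s['eef_pos'],s['wrist_force'],wt(s['eef_pos']))
p,d=manip.camera('side')
cv2.imwrite('pics/side7c.png',cv2.resize(p[180:380,220:420,::-1],None,fx=3,fy=3,interpolation=cv2.INTER_CUBIC))
b=blobs(p,(230,220,400,440))
for k in ('red','white'):
  for q,a in b[k]: print(q,a,wt(proj_px('side',*q,12)))
```

```text
[551.13333007 -43.91664696 -16.52818021] [ 0.68090942  0.06287061 -0.0287315 ] [-353.6162276   -10.72260078]
[320.5, 263.8] 173 [-300.81728652  -11.54618259]
[243.0, 380.9] 380 [  13.5053758 -167.0820521]
[257.4, 223.5] 68 [-477.02098685 -162.37519911]
[232.0, 233.0] 74 [-440.238345  -224.0998969]
[369.6, 232.5] 106 [-413.35450614  116.7492949 ]
[257.0, 291.1] 226 [-219.39473837 -152.45230093]
```

View pics/side7c.png

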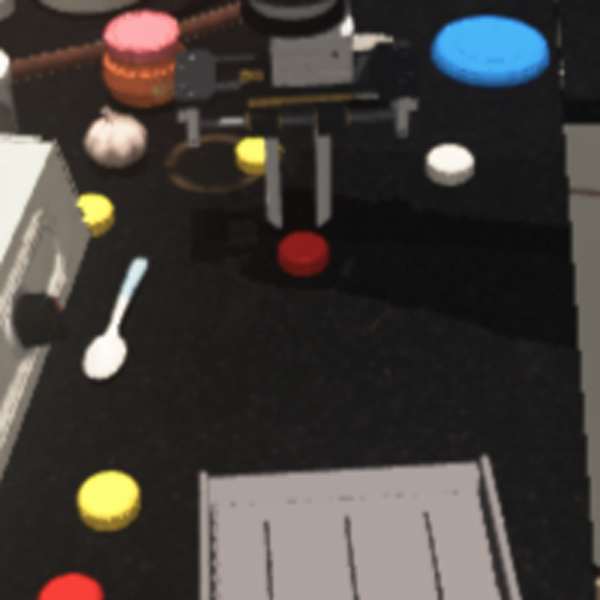

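Fingertips (crop ≈ (298,225)) are right behind the red cap (303,255) and low this time. Pushing.

Request:
arm_command --steps '[[0.27,[0,-1.0,0],0],[0.27,[0,-1.0,0],0],[0.27,[0,-1.0,0],0],[0.27,[0,-1.2,0],0],[0.27,[0,-1.4,0],0]]'

```text
clock: 8.05
eef_pos: [543.5, 12.5, -13.4]
eef_rot: [3.141, -0.001, 0.163]
wrist_force: [-0.8, -0.1, -0.1]
finger_gap: 25.3
```

Request:
arm_command --steps '[[0.27,[0,-1.6,0],0],[0.27,[0,-1.6,0],0],[0.27,[0,-1.6,0],0],[0.27,[0,-1.6,0],0],[0.27,[0,-1.6,0],0]]'

```text
clock: 8.47
eef_pos: [530.2, 92.0, -13.5]
eef_rot: [3.142, -0.001, 0.164]
wrist_force: [0.5, 0.5, 0.1]
finger_gap: 25.6
```

Run:
```python
from h import *
s=manip.read_state();print(s['eef_pos'],s['wrist_force'],wt(s['eef_pos']))
p,d=manip.camera('side')
cv2.imwrite('pics/side8c.png',cv2.resize(p[180:380,220:420,::-1],None,fx=3,fy=3,interpolation=cv2.INTER_CUBIC))
b=blobs(p,(230,220,400,440))
for k in ('red',):
  for q,a in b[k]: print(q,a,wt(proj_px('side',*q,12)))
```

```text
[530.24598026  91.95209598 -13.48695085] [0.46052617 0.52109247 0.1118397 ] [-216.16046169  -12.30661611]
[322.7, 298.1] 192 [-186.92588651  -13.94755052]
[242.9, 380.9] 379 [  13.49321577 -167.25789326]
```

View pics/side8c.png

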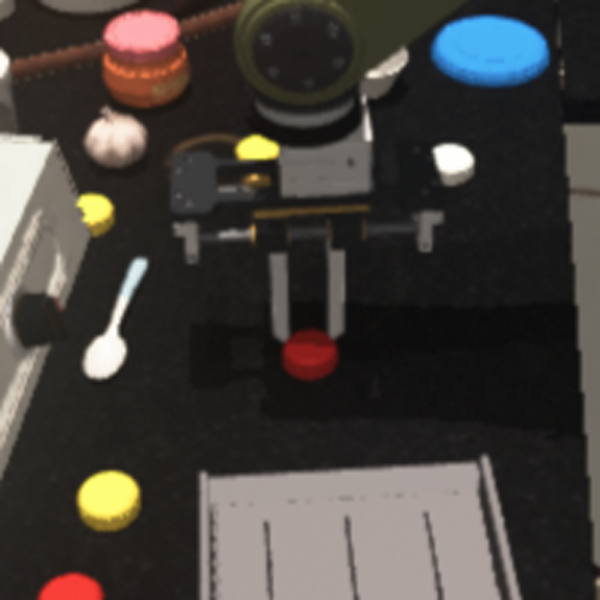

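The red cap is cradled at crop (310,355) and moving with the fingers. Continuing into the tray.

Request:
arm_command --steps '[[0.27,[0,-1.4,0],0],[0.27,[0,-1.6,0],0],[0.27,[0,-1.6,0],0],[0.27,[0,-1.6,0],0],[0.27,[0,-1.6,0],0]]'

```text
clock: 8.93
eef_pos: [517.6, 168.5, -13.6]
eef_rot: [-3.142, -0.001, 0.164]
wrist_force: [0.6, -0.1, -0.1]
finger_gap: 25.3
```

Request:
arm_command --steps '[[0.27,[0,-1.6,0],0],[0.27,[0,-1.6,0],0],[0.27,[0,-1.6,0],0],[0.27,[0,-1.6,0],0],[0.27,[0,-1.6,0],0]]'

```text
clock: 9.35
eef_pos: [504.4, 247.4, -13.6]
eef_rot: [-3.141, -0.001, 0.164]
wrist_force: [-0.3, -0.5, 0.2]
finger_gap: 25.0
```

Request:
arm_command --steps '[[0.27,[0,-1.6,0],0],[0.27,[0,-1.5,0],0],[0.27,[0,-1.2,0],0],[0.27,[0,-0.8,0],0],[0.27,[0,0,0],0]]'

```text
clock: 9.77
eef_pos: [496.2, 297.7, -13.8]
eef_rot: [-3.141, -0.0, 0.165]
wrist_force: [0.1, 0.6, 0.8]
finger_gap: 26.1
```

Run:
```python
from h import *
s=manip.read_state();print(s['eef_pos'],s['wrist_force'],wt(s['eef_pos']))
p,d=manip.camera('side')
cv2.imwrite('pics/side9c.png',cv2.resize(p[200:430,220:450,::-1],None,fx=2.6,fy=2.6,interpolation=cv2.INTER_CUBIC))
b=blobs(p,(230,220,400,440))
for k in ('red',):
  for q,a in b[k]: print(q,a,wt(proj_px('side',*q,15)))
```

```text
[496.24035439 297.72392646 -13.77153762] [0.07622359 0.58171189 0.8382751 ] [ -7.59770052 -12.3654945 ]
[330.6, 378.3] 315 [ 20.904818   -13.62451354]
[243.0, 380.9] 380 [  15.86224995 -166.59708138]
```

View pics/side9c.png

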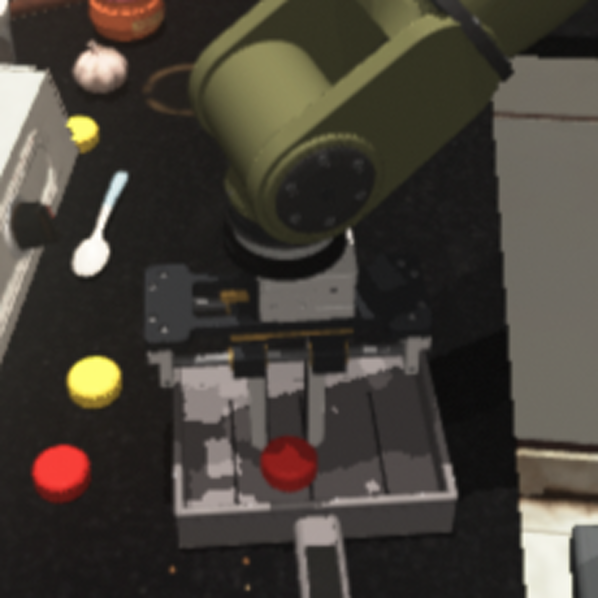

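Red is in the tray at x≈+21, y≈−13 (crop (290,463)). Now I'll back off, lift, and go behind the yellow cap.

Request:
arm_command --steps '[[0.27,[0,1.0,0],0],[0.27,[0,1.5,0],0],[0.27,[0,1.5,-2.0],0],[0.27,[0,1.5,-3.0],0],[0.27,[0,1.5,-3.0],0]]'

```text
clock: 10.23
eef_pos: [507.7, 224.8, 66.4]
eef_rot: [3.141, 0.002, 0.162]
wrist_force: [-0.1, 0.8, 0.2]
finger_gap: 25.1
```

Run:
```python
from h import *
s=manip.read_state();print(s['eef_pos'],s['wrist_force'],wt(s['eef_pos']))
x=tw(-487,-39); plan([*x,50],YAW-np.pi/2-0.031,15)
```

```text
[507.66387991 224.79244766  66.38944876] [-0.10356487  0.75316602  0.20367346] [-81.41562551 -11.72402282]
[[0.2, 2.7, 0.1], np.float64(0.0)]
[[0.2, 2.7, 0.1], np.float64(0.0)]
[[0.2, 2.7, 0.1], np.float64(0.0)]
[[0.2, 2.7, 0.1], np.float64(0.0)]
[[0.2, 2.7, 0.1], np.float64(0.0)]
[[0.2, 2.7, 0.1], np.float64(0.0)]
[[0.2, 2.7, 0.1], np.float64(0.0)]
[[0.2, 2.7, 0.1], np.float64(0.0)]
[[0.2, 2.7, 0.1], np.float64(0.0)]
[[0.2, 2.7, 0.1], np.float64(0.0)]
[[0.2, 2.7, 0.1], np.float64(0.01)]
[[0.2, 2.7, 0.1], np.float64(0.0)]
[[0.2, 2.7, 0.1], np.float64(0.01)]
[[0.2, 2.7, 0.2], np.float64(0.0)]
[[0.2, 2.7, 0.1], np.float64(0.01)]
end [ 601.  -170.4   50.4] 0.132
```

Request:
arm_command --steps '[[0.27,[0.2,2.7,0],0.01],[0.27,[0.2,2.7,0],0.01],[0.27,[0.2,2.7,0],0.01],[0.27,[0.2,2.7,0],0],[0.27,[0.2,2.7,0],0]]'

```text
clock: 10.65
eef_pos: [537.3, 92.3, 66.1]
eef_rot: [3.141, -0.0, 0.132]
wrist_force: [0.8, -0.3, -0.6]
finger_gap: 25.5
```

Request:
arm_command --steps '[[0.27,[0.2,2.7,0],0],[0.27,[0.2,2.7,0],0],[0.27,[0.2,2.7,0],0],[0.27,[0.2,2.7,0],0],[0.27,[0.2,2.7,0],0]]'

```text
clock: 11.07
eef_pos: [564.8, -40.2, 66.1]
eef_rot: [3.141, 0.0, 0.132]
wrist_force: [-0.7, 0.3, 0.5]
finger_gap: 25.5
```

Request:
arm_command --steps '[[0.27,[0.2,2.7,0],0],[0.27,[0.2,2.7,0],0],[0.27,[0.2,2.7,0],0],[0.27,[0.2,2.7,0],0],[0.27,[0.2,2.7,0],0]]'

```text
clock: 11.48
eef_pos: [592.2, -172.7, 66.0]
eef_rot: [-3.142, 0.0, 0.132]
wrist_force: [0.4, 0.1, -0.2]
finger_gap: 25.3
```

Run:
```python
from h import *
s=manip.read_state();print(s['eef_pos'],s['eef_rot'],s['wrist_force'],wt(s['eef_pos']))
x=tw(-487,-39); plan([*x,-14],YAW-np.pi/2-0.031,4)
p,d=manip.camera('side')
cv2.imwrite('pics/side10c.png',cv2.resize(p[130:330,220:420,::-1],None,fx=3,fy=3,interpolation=cv2.INTER_CUBIC))
b=blobs(p,(230,220,400,440))
for k in ('red','yellow'):
  for q,a in b[k]: print(k,q,a,wt(proj_px('side',*q,12)))
```

```text
[ 592.21362097 -172.69321771   66.01629166] [-3.14156491e+00  2.93643485e-04  1.31678894e-01] [ 0.43390062  0.10591108 -0.15326874] [-487.37308542  -30.21871484]
[[0.2, -0.0, 2.0], np.float64(-0.0)]
[[0.2, -0.0, 2.0], np.float64(-0.0)]
[[0.2, -0.0, 2.0], np.float64(-0.0)]
[[0.3, -0.1, 2.0], np.float64(-0.0)]
end [ 601.  -170.5  -14. ] 0.132
red [330.7, 377.5] 330 [ 16.8686124  -13.14527079]
red [243.0, 380.9] 381 [  13.5053758 -167.0820521]
yellow [256.0, 344.5] 60 [ -69.07377501 -147.95405574]
```

View pics/side10c.png

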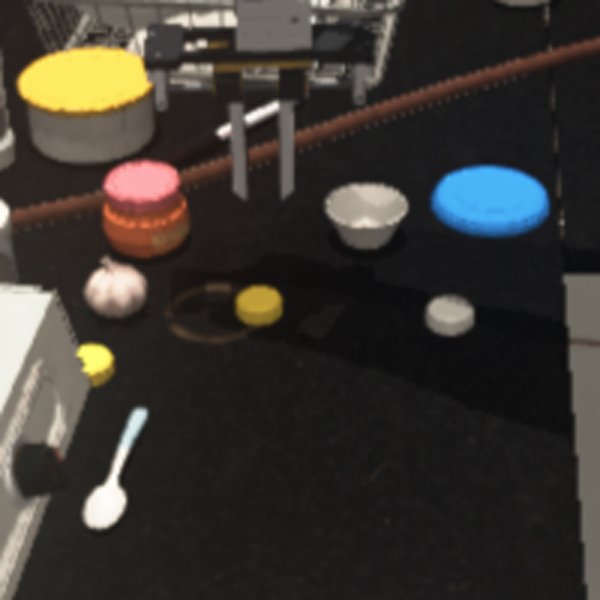

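The yellow cap (crop (259,305)) lies ahead of the fingertips, with the jar and garlic off to the left. I'm descending with a small correction along +x.

Request:
arm_command --steps '[[0.27,[0.3,0,2.0],0],[0.27,[0.3,0,2.0],0],[0.27,[0.3,0,2.0],0],[0.27,[0,0,1.7],0],[0.27,[0,0,0.2],0]]'

```text
clock: 11.95
eef_pos: [599.6, -169.2, -16.2]
eef_rot: [-3.14, 0.004, 0.132]
wrist_force: [-1.1, 0.6, 0.5]
finger_gap: 25.4
```

Run:
```python
from h import *
s=manip.read_state();print(s['eef_pos'],s['eef_rot'],s['wrist_force'],wt(s['eef_pos']))
p,d=manip.camera('side')
cv2.imwrite('pics/side11c.png',cv2.resize(p[130:330,220:420,::-1],None,fx=3,fy=3,interpolation=cv2.INTER_CUBIC))
```

```text
[ 599.56068976 -169.24382702  -16.2000172 ] [-3.13951345  0.00447163  0.13192449] [-1.05907553  0.56129981  0.4504448 ] [-485.16997967  -38.03050344]
```

View pics/side11c.png

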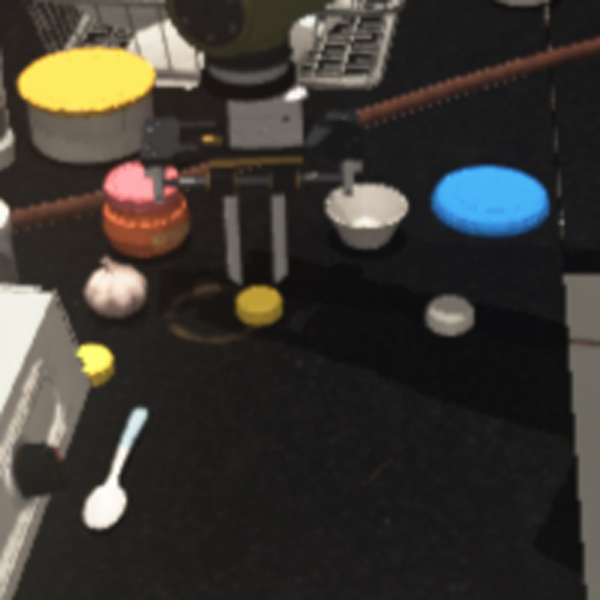

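Request:
arm_command --steps '[[0.27,[0,-1.0,0],0],[0.27,[0,-1.0,0],0],[0.27,[0,-1.0,0],0],[0.27,[0,-1.2,0],0],[0.27,[0,-1.4,0],0]]'

```text
clock: 12.42
eef_pos: [594.6, -112.0, -12.2]
eef_rot: [3.141, -0.001, 0.133]
wrist_force: [0.3, -0.6, 0.6]
finger_gap: 25.4
```

Request:
arm_command --steps '[[0.27,[0,-1.6,0],0],[0.27,[0,-1.6,0],0],[0.27,[0,-1.6,0],0],[0.27,[0,-1.6,0],0],[0.27,[0,-1.6,0],0]]'

```text
clock: 12.83
eef_pos: [583.6, -31.8, -12.7]
eef_rot: [3.142, -0.0, 0.134]
wrist_force: [0.6, -0.2, -0.8]
finger_gap: 25.4
```

Run:
```python
from h import *
s=manip.read_state();print(s['eef_pos'],s['eef_rot'],s['wrist_force'],wt(s['eef_pos']))
p,d=manip.camera('side')
cv2.imwrite('pics/side12c.png',cv2.resize(p[180:380,220:420,::-1],None,fx=3,fy=3,interpolation=cv2.INTER_CUBIC))
```

```text
[583.57016337 -31.84173556 -12.72866215] [ 3.14152326e+00 -2.37393030e-04  1.33717797e-01] [ 0.56392387 -0.23535476 -0.76373314] [-347.00123318  -44.69602405]
```

View pics/side12c.png

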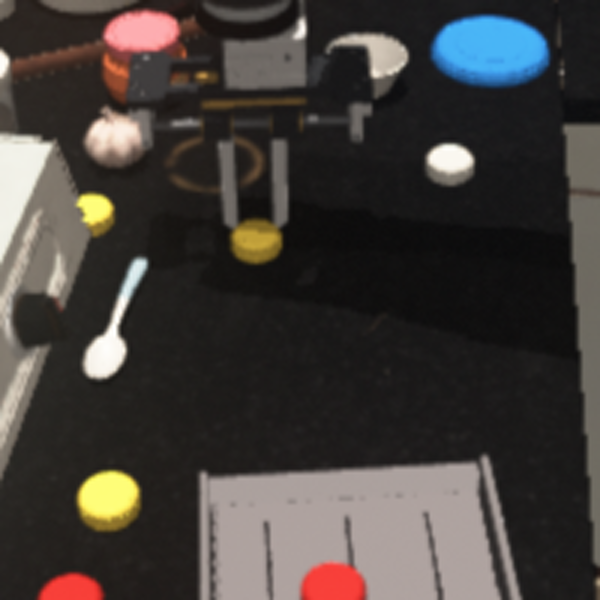

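Run:
```python
from h import *
x=tw(-25,-51); plan([*x,-13],YAW-np.pi/2-0.02,20)
```

```text
[[-0.0, -1.6, 0.0], np.float64(-0.0)]
[[-0.0, -1.6, 0.0], np.float64(-0.0)]
[[-0.0, -1.6, 0.0], np.float64(-0.0)]
[[-0.0, -1.6, 0.0], np.float64(-0.0)]
[[-0.0, -1.6, 0.0], np.float64(-0.0)]
[[-0.0, -1.6, 0.0], np.float64(-0.0)]
[[-0.0, -1.6, 0.0], np.float64(-0.0)]
[[-0.0, -1.6, 0.0], np.float64(-0.0)]
[[-0.0, -1.6, 0.0], np.float64(-0.0)]
[[-0.0, -1.6, 0.0], np.float64(-0.0)]
[[-0.0, -1.6, 0.0], np.float64(-0.0)]
[[-0.0, -1.6, 0.0], np.float64(-0.0)]
[[-0.0, -1.6, 0.0], np.float64(-0.0)]
[[-0.0, -1.6, 0.0], np.float64(-0.0)]
[[-0.0, -1.6, 0.0], np.float64(-0.0)]
[[-0.1, -1.6, 0.0], np.float64(-0.0)]
[[-0.0, -1.6, 0.0], np.float64(-0.0)]
[[-0.1, -1.6, 0.0], np.float64(-0.0)]
[[-0.0, -1.6, 0.0], np.float64(-0.0)]
[[-0.1, -1.6, 0.0], np.float64(-0.01)]
end [537.1 287.2 -12.8] 0.145
```

Request:
arm_command --steps '[[0.27,[0,-1.6,0],-0.01],[0.27,[0,-1.6,0],-0.01],[0.27,[0,-1.6,0],0],[0.27,[0,-1.6,0],0],[0.27,[0,-1.6,0],0]]'

```text
clock: 13.3
eef_pos: [571.8, 46.8, -12.8]
eef_rot: [-3.142, -0.0, 0.153]
wrist_force: [1.0, -0.4, 0.6]
finger_gap: 25.1
```

Request:
arm_command --steps '[[0.27,[0,-1.6,0],0],[0.27,[0,-1.6,0],0],[0.27,[0,-1.6,0],0],[0.27,[0,-1.6,0],0],[0.27,[0,-1.6,0],0]]'

```text
clock: 13.72
eef_pos: [559.5, 125.8, -12.8]
eef_rot: [-3.142, -0.0, 0.154]
wrist_force: [-0.6, -0.6, 0.1]
finger_gap: 25.1
```

Run:
```python
from h import *
s=manip.read_state();print(s['eef_pos'],s['eef_rot'],s['wrist_force'],wt(s['eef_pos']))
p,d=manip.camera('side')
cv2.imwrite('pics/side13c.png',cv2.resize(p[200:430,220:450,::-1],None,fx=2.6,fy=2.6,interpolation=cv2.INTER_CUBIC))
x=tw(-25,-50); plan([*x,-13],s['eef_rot'][2],10)
```

```text
[559.45631362 125.81060349 -12.78687624] [-3.14158112e+00 -9.75337038e-05  1.53586641e-01] [-0.60210186 -0.62440828  0.09625844] [-187.52740655  -46.65469116]
[[0.0, -1.6, 0.0], np.float64(0.0)]
[[0.0, -1.6, 0.0], np.float64(0.0)]
[[0.0, -1.6, 0.0], np.float64(0.0)]
[[0.0, -1.6, 0.0], np.float64(0.0)]
[[0.0, -1.6, 0.0], np.float64(0.0)]
[[0.0, -1.6, 0.0], np.float64(0.0)]
[[0.0, -1.6, 0.0], np.float64(0.0)]
[[0.1, -1.6, 0.0], np.float64(0.0)]
[[0.0, -1.6, 0.0], np.float64(0.0)]
[[0.1, -1.6, 0.0], np.float64(0.0)]
end [536.3 286.5 -12.8] 0.155
```

View pics/side13c.png

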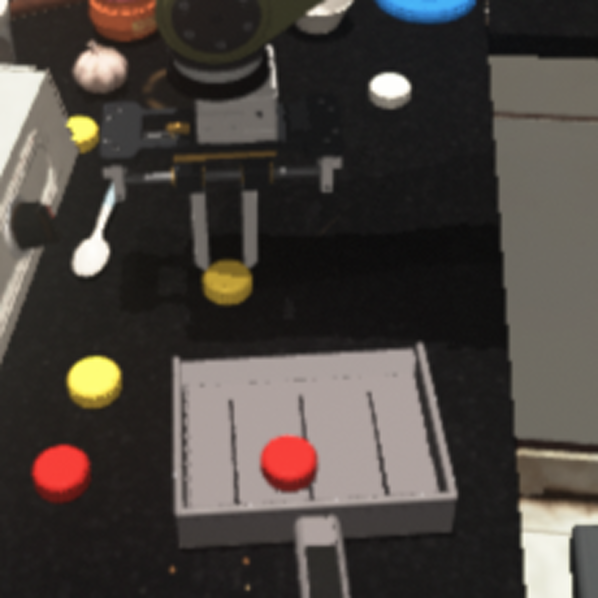

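Yellow (crop (228,282)) is well cradled and lined up with the left lane of the tray, clear of red (289,462). Continuing.

Request:
arm_command --steps '[[0.27,[0,-1.6,0],0],[0.27,[0,-1.6,0],0],[0.27,[0,-1.6,0],0],[0.27,[0,-1.6,0],0],[0.27,[0,-1.6,0],0]]'

```text
clock: 14.18
eef_pos: [547.3, 204.4, -12.8]
eef_rot: [-3.142, -0.0, 0.153]
wrist_force: [1.0, -0.5, 0.2]
finger_gap: 25.3
```

Request:
arm_command --steps '[[0.27,[0,-1.6,0],0],[0.27,[0,-1.6,0],0],[0.27,[0,-1.5,0],0],[0.27,[0,-1.3,0],0],[0.27,[0,-0.8,0],0]]'

```text
clock: 14.6
eef_pos: [537.0, 272.1, -12.9]
eef_rot: [-3.141, -0.0, 0.154]
wrist_force: [-0.3, -0.5, 0.3]
finger_gap: 25.5
```

Run:
```python
from h import *
s=manip.read_state();print(s['eef_pos'],s['eef_rot'],s['wrist_force'],wt(s['eef_pos']))
p,d=manip.camera('side')
cv2.imwrite('pics/side14c.png',cv2.resize(p[200:430,220:450,::-1],None,fx=2.6,fy=2.6,interpolation=cv2.INTER_CUBIC))
```

```text
[537.0042061  272.11453261 -12.90491293] [-3.14149527e+00 -7.39030488e-05  1.53944959e-01] [-0.26888032 -0.46899529  0.30985455] [-39.52101087 -48.3992969 ]
```

View pics/side14c.png

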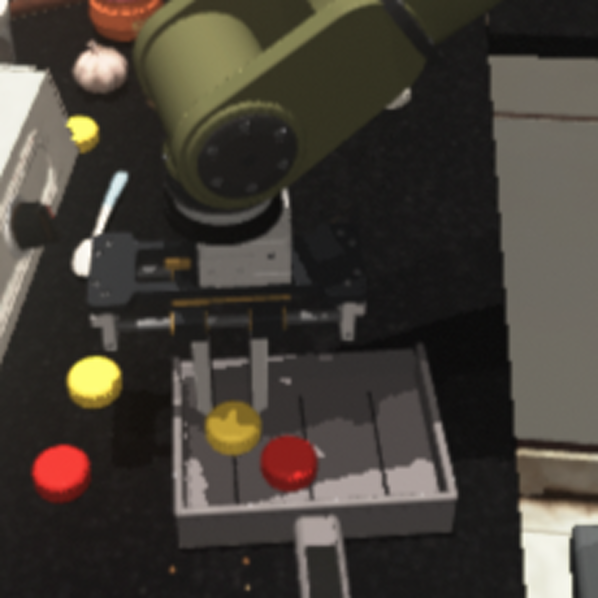

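Request:
arm_command --steps '[[0.27,[0,-0.8,0],0],[0.27,[0,-0.6,0],0],[0.27,[0,0,0],0],[0.27,[0,1.0,0],0],[0.27,[0,1.5,0],0]]'

```text
clock: 15.07
eef_pos: [539.1, 259.2, -13.1]
eef_rot: [3.142, 0.0, 0.154]
wrist_force: [-0.1, 0.1, -0.2]
finger_gap: 25.6
```

Request:
arm_command --steps '[[0.27,[0,1.5,-2.0],0],[0.27,[0,1.5,-3.0],0],[0.27,[0,1.5,-3.0],0],[0.27,[0,2.0,0],0]]'

```text
clock: 15.4
eef_pos: [551.6, 194.1, 72.8]
eef_rot: [-3.141, -0.008, 0.152]
wrist_force: [1.3, 0.2, 0.5]
finger_gap: 25.4
```

Run:
```python
from h import *
s=manip.read_state();print(s['eef_pos'],s['eef_rot'],s['wrist_force'],wt(s['eef_pos']))
wpos=np.array([-412,115.5]); tgt=np.array([5,38]); d=(tgt-wpos)/np.linalg.norm(tgt-wpos); a=np.arctan2(d[1],d[0]); print('ang',a)
b=wpos-d*47; print(b, tw(*b))
plan([*tw(*b),66],YAW-np.pi/2+a,15)
```

```text
[551.64145764 194.07696826  72.79389616] [-3.14064159 -0.00781972  0.15232881] [1.31586786 0.15537684 0.47113404] [-118.90134262  -50.09444151]
ang -0.18375478746497037
[-458.20873343  124.08795405] [ 435.21566123 -169.12276511]
[[-1.1, 2.3, 0.0], np.float64(0.01)]
[[-1.1, 2.3, 0.0], np.float64(0.01)]
[[-1.1, 2.3, 0.1], np.float64(0.01)]
[[-1.1, 2.3, 0.0], np.float64(0.01)]
[[-1.0, 2.3, 0.1], np.float64(0.01)]
[[-1.0, 2.3, 0.0], np.float64(0.01)]
[[-1.0, 2.3, 0.1], np.float64(0.01)]
[[-1.0, 2.4, 0.0], np.float64(0.01)]
[[-1.0, 2.4, 0.1], np.float64(0.01)]
[[-0.9, 2.4, 0.0], np.float64(0.01)]
[[-0.9, 2.4, 0.1], np.float64(0.01)]
[[-0.9, 2.4, 0.0], np.float64(0.02)]
[[-0.8, 2.4, 0.1], np.float64(0.01)]
[[-0.8, 2.4, 0.0], np.float64(0.02)]
[[-0.8, 2.3, 0.1], np.float64(0.01)]
end [ 435.1 -168.7   65.8] -0.018
```

Request:
arm_command --steps '[[0.27,[-1.1,2.3,0],0.01],[0.27,[-1.1,2.3,0],0.01],[0.27,[-1.1,2.3,0],0.01],[0.27,[-1.1,2.3,0],0.01],[0.27,[-1.0,2.3,0],0.01]]'

```text
clock: 15.82
eef_pos: [509.9, 71.5, 67.0]
eef_rot: [3.141, 0.0, 0.101]
wrist_force: [0.1, -0.4, 0.5]
finger_gap: 25.7
```

Request:
arm_command --steps '[[0.27,[-1.0,2.3,0],0.01],[0.27,[-1.0,2.3,0],0.01],[0.27,[-1.0,2.4,0],0.01],[0.27,[-1.0,2.4,0],0.01],[0.27,[-0.9,2.4,0],0.01]]'

```text
clock: 16.23
eef_pos: [470.4, -49.9, 67.1]
eef_rot: [3.141, -0.0, 0.051]
wrist_force: [0.6, -0.2, -0.0]
finger_gap: 25.4
```

Request:
arm_command --steps '[[0.27,[-0.9,2.4,0],0.01],[0.27,[-0.9,2.4,0],0.02],[0.27,[-0.8,2.4,0],0.01],[0.27,[-0.8,2.4,0],0.02],[0.27,[-0.8,2.3,0],0.01]]'

```text
clock: 16.65
eef_pos: [431.2, -169.8, 67.1]
eef_rot: [3.141, -0.0, -0.02]
wrist_force: [0.6, -0.3, -0.3]
finger_gap: 25.5
```

Run:
```python
from h import *
s=manip.read_state();print(s['eef_pos'],s['eef_rot'],s['wrist_force'],wt(s['eef_pos']))
plan([435,-169,-13],YAW-np.pi/2-.184,4)
p,d=manip.camera('side')
cv2.imwrite('pics/side15c.png',cv2.resize(p[180:430,220:470,::-1],None,fx=2.4,fy=2.4,interpolation=cv2.INTER_CUBIC))
b=blobs(p,(230,220,400,440))
for k in b:
  for q,a in b[k]: print(k,q,a,wt(proj_px('side',*q,12)))
```

```text
[ 431.23999164 -169.79732877   67.10994697] [ 3.14132473e+00 -1.67182521e-04 -1.95218894e-02] [ 0.62103351 -0.25829768 -0.27827932] [-458.2249091   128.12041276]
[[0.1, -0.0, 2.0], np.float64(0.0)]
[[0.1, -0.0, 2.0], np.float64(0.0)]
[[0.1, -0.0, 2.0], np.float64(0.0)]
[[0.1, -0.1, 2.0], np.float64(0.0)]
end [ 435.3 -168.9  -12.9] -0.02
red [330.6, 377.5] 332 [ 16.85645745 -13.3203783 ]
red [243.0, 380.9] 380 [  13.5053758 -167.0820521]
yellow [256.1, 344.4] 59 [ -69.30951866 -147.77565791]
white [257.4, 223.5] 68 [-477.02098685 -162.37519911]
white [232.0, 233.0] 74 [-440.238345  -224.0998969]
white [257.0, 291.1] 226 [-219.39473837 -152.45230093]
```

View pics/side15c.png

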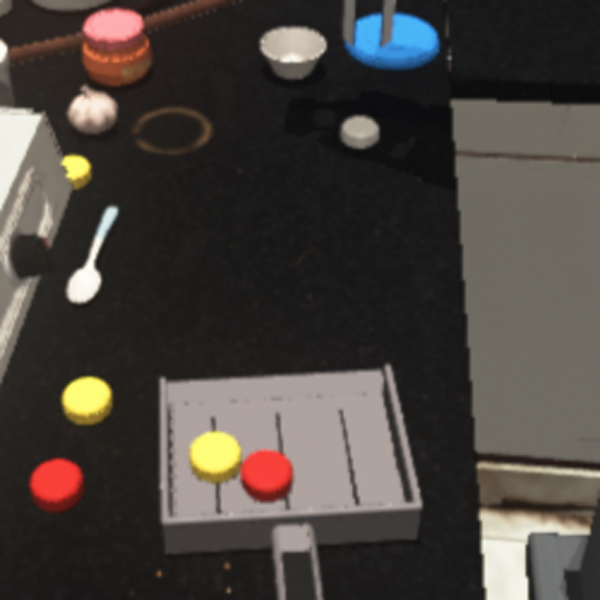

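Yellow (crop (215,456)) and red (267,474) are both well inside the tray. The white cap is at (360,131) with the fingertips behind it, so I'm descending.

Request:
arm_command --steps '[[0.27,[0.1,0,2.0],0],[0.27,[0.1,0,2.0],0],[0.27,[0.1,0,2.0],0],[0.27,[0.1,0,1.8],0],[0.27,[0,0,0.2],0]]'

```text
clock: 17.12
eef_pos: [434.5, -167.8, -15.4]
eef_rot: [-3.14, 0.004, -0.018]
wrist_force: [-0.2, -0.1, 0.7]
finger_gap: 25.5
```

Run:
```python
from h import *
s=manip.read_state();print(s['eef_pos'],s['eef_rot'],s['wrist_force'],wt(s['eef_pos']))
p,d=manip.camera('side')
cv2.imwrite('pics/side16c.png',cv2.resize(p[150:300,280:430,::-1],None,fx=4,fy=4,interpolation=cv2.INTER_CUBIC))
```

```text
[ 434.45594527 -167.83534784  -15.40464199] [-3.14000938  0.00376326 -0.01831511] [-0.19421455 -0.12498421  0.66702935] [-456.81452205  124.62720001]
```

View pics/side16c.png

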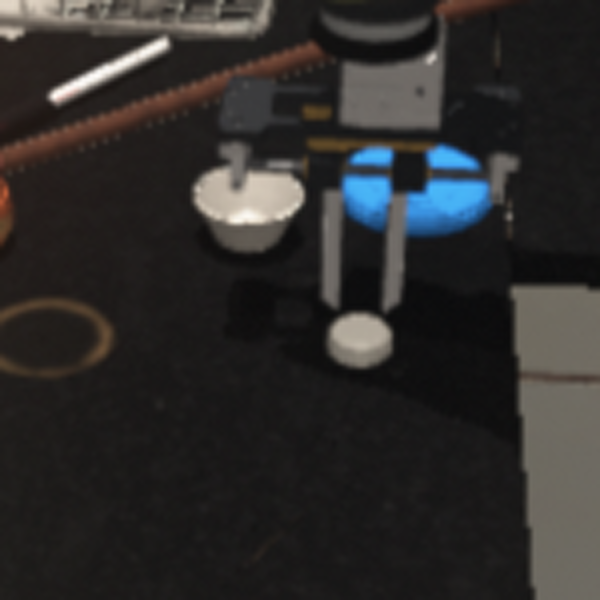

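Request:
arm_command --steps '[[0.27,[0,-1.0,0],0],[0.27,[0,-1.0,0],0],[0.27,[0,-1.0,0],0],[0.27,[0,-1.2,0],0],[0.27,[0,-1.4,0],0]]'

```text
clock: 17.58
eef_pos: [438.0, -110.3, -12.3]
eef_rot: [3.141, -0.001, -0.017]
wrist_force: [-0.1, -0.6, 0.7]
finger_gap: 25.4
```

Request:
arm_command --steps '[[0.27,[0,-1.6,0],0],[0.27,[0,-1.6,0],0],[0.27,[0,-1.6,0],0],[0.27,[0,-1.6,0],0],[0.27,[0,-1.6,0],0]]'

```text
clock: 18.0
eef_pos: [439.1, -29.7, -12.4]
eef_rot: [3.141, -0.001, -0.016]
wrist_force: [0.4, -1.6, -0.5]
finger_gap: 25.1
```

Run:
```python
from h import *
s=manip.read_state();print(s['eef_pos'],s['eef_rot'],s['wrist_force'],wt(s['eef_pos']))
p,d=manip.camera('side')
cv2.imwrite('pics/side17c.png',cv2.resize(p[180:430,220:470,::-1],None,fx=2.4,fy=2.4,interpolation=cv2.INTER_CUBIC))
x=tw(-22,42); plan([*x,-13],YAW-np.pi/2-.184,19)
```

```text
[439.07821572 -29.71430232 -12.36954287] [ 3.14143159e+00 -9.77942064e-04 -1.60133899e-02] [ 0.39684397 -1.5910551  -0.5356523 ] [-321.30308038   97.50824399]
[[0.0, -1.6, 0.0], np.float64(0.0)]
[[0.0, -1.6, 0.0], np.float64(0.0)]
[[0.0, -1.6, 0.0], np.float64(0.0)]
[[0.0, -1.6, 0.0], np.float64(0.0)]
[[0.0, -1.6, 0.0], np.float64(0.0)]
[[0.0, -1.6, 0.0], np.float64(0.0)]
[[0.0, -1.6, 0.0], np.float64(0.0)]
[[0.0, -1.6, 0.0], np.float64(0.0)]
[[0.0, -1.6, 0.0], np.float64(0.0)]
[[0.0, -1.6, 0.0], np.float64(0.0)]
[[0.0, -1.6, 0.0], np.float64(0.0)]
[[0.0, -1.6, 0.0], np.float64(0.0)]
[[0.0, -1.6, 0.0], np.float64(0.0)]
[[0.0, -1.6, 0.0], np.float64(0.0)]
[[0.0, -1.6, 0.0], np.float64(0.0)]
[[0.0, -1.6, 0.0], np.float64(0.0)]
[[0.0, -1.6, 0.0], np.float64(0.0)]
[[0.1, -1.5, 0.0], np.float64(0.0)]
[[0.0, -1.6, 0.1], np.float64(0.0)]
end [444.6 275.  -13.4] -0.015
```

View pics/side17c.png

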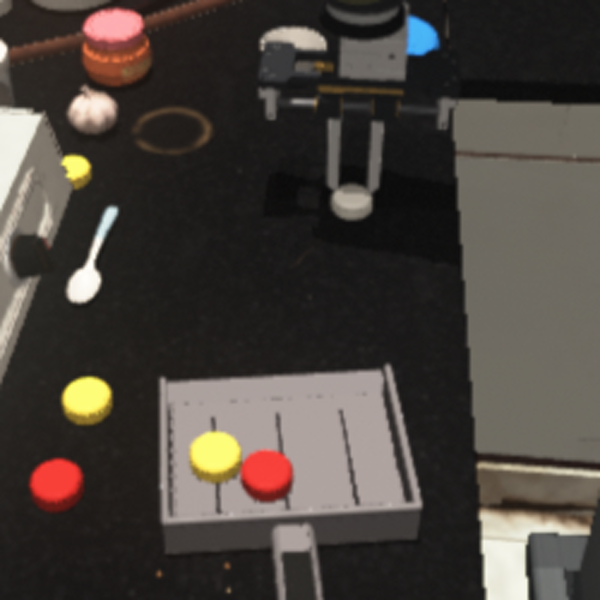

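White (crop (352,202)) is cradled and the straight line leads into the free right lane of the tray.

Request:
arm_command --steps '[[0.27,[0,-1.6,0],0],[0.27,[0,-1.6,0],0],[0.27,[0,-1.6,0],0],[0.27,[0,-1.6,0],0],[0.27,[0,-1.6,0],0]]'

```text
clock: 18.47
eef_pos: [440.3, 49.8, -12.5]
eef_rot: [-3.142, -0.001, -0.016]
wrist_force: [1.0, 0.0, 0.7]
finger_gap: 25.3
```

Request:
arm_command --steps '[[0.27,[0,-1.6,0],0],[0.27,[0,-1.6,0],0],[0.27,[0,-1.6,0],0],[0.27,[0,-1.6,0],0],[0.27,[0,-1.6,0],0]]'

```text
clock: 18.88
eef_pos: [441.5, 129.8, -12.5]
eef_rot: [-3.141, -0.001, -0.016]
wrist_force: [-0.5, -0.5, 1.0]
finger_gap: 25.5
```

Run:
```python
from h import *
s=manip.read_state();print(s['eef_pos'],s['eef_rot'],s['wrist_force'],wt(s['eef_pos']))
p,d=manip.camera('side')
cv2.imwrite('pics/side18c.png',cv2.resize(p[180:430,220:470,::-1],None,fx=2.4,fy=2.4,interpolation=cv2.INTER_CUBIC))
x=tw(-22,42); plan([*x,-13],YAW-np.pi/2-.184,9)
```

```text
[441.53707916 129.78676829 -12.5149592 ] [-3.14147879e+00 -5.83610691e-04 -1.62448768e-02] [-0.53042548 -0.45746218  1.01091391] [-164.34536061   69.03173195]
[[0.0, -1.6, 0.0], np.float64(0.0)]
[[0.0, -1.6, 0.0], np.float64(0.0)]
[[0.0, -1.6, 0.0], np.float64(0.0)]
[[0.0, -1.6, 0.0], np.float64(0.0)]
[[0.0, -1.6, 0.0], np.float64(0.0)]
[[0.0, -1.6, 0.0], np.float64(0.0)]
[[0.0, -1.6, 0.0], np.float64(0.0)]
[[0.1, -1.6, 0.0], np.float64(0.0)]
[[0.0, -1.5, 0.1], np.float64(0.0)]
end [444.9 274.6 -13.4] -0.015
```

View pics/side18c.png

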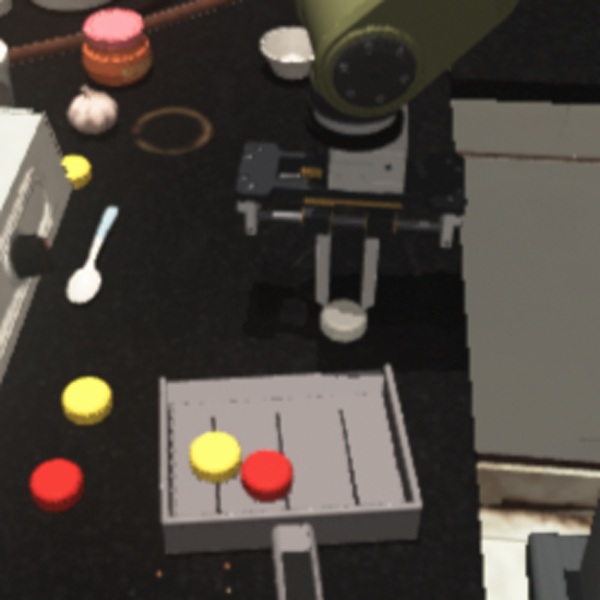

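Request:
arm_command --steps '[[0.27,[0,-1.6,0],0],[0.27,[0,-1.6,0],0],[0.27,[0,-1.6,0],0],[0.27,[0,-1.6,0],0],[0.27,[0,-1.6,0],0]]'

```text
clock: 19.35
eef_pos: [442.9, 209.4, -12.5]
eef_rot: [-3.142, -0.0, -0.016]
wrist_force: [-0.6, -1.1, -0.1]
finger_gap: 25.8
```

Request:
arm_command --steps '[[0.27,[0,-1.6,0],0],[0.27,[0,-1.5,0],0],[0.27,[0,-1.3,0],0],[0.27,[0,-1.0,0],0],[0.27,[0,-0.5,0],0]]'

```text
clock: 19.77
eef_pos: [444.0, 268.6, -12.8]
eef_rot: [-3.141, -0.0, -0.016]
wrist_force: [0.5, -0.9, -0.3]
finger_gap: 25.2
```

Run:
```python
from h import *
s=manip.read_state();print(s['eef_pos'],s['eef_rot'],s['wrist_force'],wt(s['eef_pos']))
p,d=manip.camera('side')
cv2.imwrite('pics/side19c.png',cv2.resize(p[180:430,220:470,::-1],None,fx=2.4,fy=2.4,interpolation=cv2.INTER_CUBIC))
```

```text
[444.02855779 268.56183022 -12.77702184] [-3.14137698e+00 -2.88561202e-04 -1.60820463e-02] [ 0.49423725 -0.90691052 -0.32563445] [-27.84067093  43.90813795]
```

View pics/side19c.png

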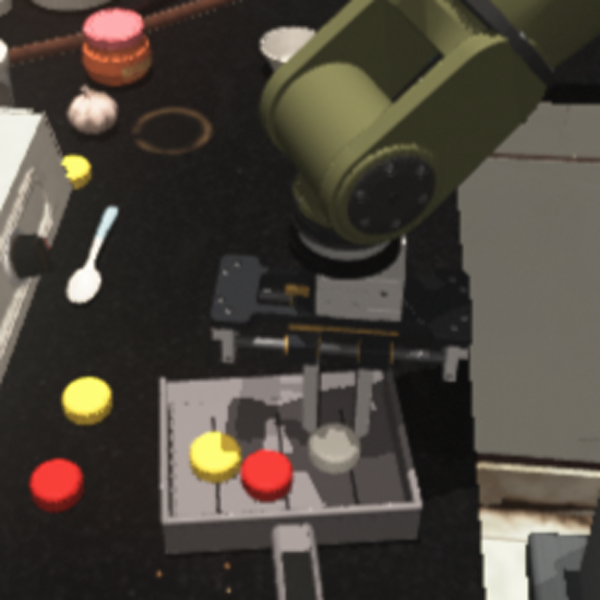

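White is inside the tray (crop (335,447)). I'll back off, lift clear and move away for a final check.

Request:
arm_command --steps '[[0.27,[0,0,0],0],[0.27,[0,1.0,0],0],[0.27,[0,1.5,0],0],[0.27,[0,1.5,-2.0],0],[0.27,[0,1.5,-3.0],0]]'

```text
clock: 20.23
eef_pos: [441.4, 210.0, 35.4]
eef_rot: [3.14, 0.005, -0.018]
wrist_force: [0.2, -0.1, 0.1]
finger_gap: 25.2
```

Request:
arm_command --steps '[[0.27,[0,1.5,-3.0],0],[0.27,[0,2.5,-3.0],0],[0.27,[0,3.0,-2.0],0],[0.27,[0,3.0,-1.0],0],[0.27,[0,3.0,0],0]]'

```text
clock: 20.65
eef_pos: [441.4, 80.3, 129.4]
eef_rot: [-3.141, -0.004, -0.017]
wrist_force: [0.7, -0.2, -0.5]
finger_gap: 25.5
```

Request:
arm_command --steps '[[0.27,[0,3.0,0],0],[0.27,[0,3.0,0],0],[0.27,[0,3.0,0],0],[0.27,[0,1.5,0],0],[0.27,[0,0,0],0]]'

```text
clock: 21.07
eef_pos: [438.4, -25.7, 127.0]
eef_rot: [3.141, 0.0, -0.021]
wrist_force: [-0.0, -0.0, 0.4]
finger_gap: 25.0
```

Run:
```python
from h import *
s=manip.read_state();print(s['clock'],s['eef_pos'],s['qd'].round(3),s['wrist_force'],wt(s['eef_pos']))
for n in ('top','side'):
    p,d=manip.camera(n); cv2.imwrite(f'pics/{n}20.png',p[:,:,::-1])
    b=blobs(p,(150,160,480,325) if n=='top' else (230,220,420,440))
    for k in b:
        for q,a in b[k]: print(n,k,q,a,wt(proj_px(n,*q,17)).round(0))
```

```text
21.0667 [438.43453505 -25.65065074 126.95397077] [ 0.07   0.003 -0.002  0.009  0.003  0.076] [-0.00604541 -0.04504175  0.42772836] [-317.18886509   97.47958162]
top red [182.7, 203.5] 213 [  10. -167.]
top red [188.4, 264.0] 149 [ 14. -13.]
top yellow [330.6, 177.2] 208 [-367. -177.]
top yellow [215.0, 205.9] 216 [ -69. -148.]
top yellow [194.4, 248.4] 158 [ -5. -49.]
top white [252.3, 160.6] 273 [-177. -251.]
top white [279.5, 195.2] 247 [-232. -150.]
top white [212.1, 279.9] 1316 [-38.  35.]
top white [417.6, 258.0] 272 [-546.   61.]
side red [330.6, 377.5] 331 [ 21. -14.]
side red [242.9, 380.9] 379 [  17. -166.]
side yellow [256.0, 344.5] 60 [ -65. -147.]
side white [257.4, 223.5] 68 [-470. -162.]
side white [232.0, 233.0] 74 [-433. -223.]
side white [257.0, 291.1] 226 [-214. -152.]
side white [358.8, 364.1] 304 [-5. 39.]
```

View pics/top20.png

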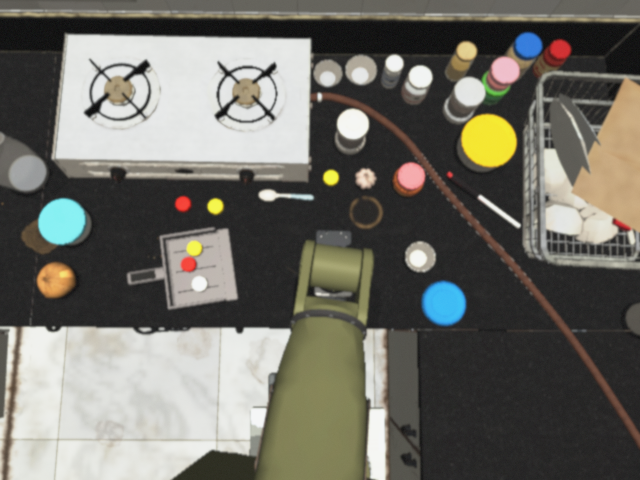

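View pics/side20.png

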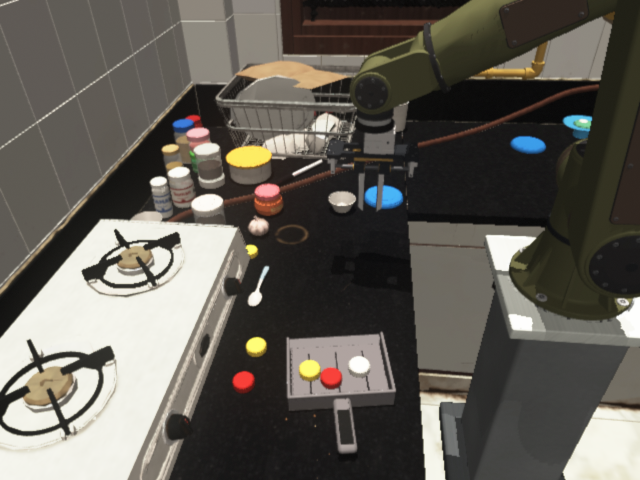

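Both views show all three caps inside the tray: red at (14…21, −13), yellow at (−5, −49), white at about (−5, 39) mm in its frame. In the top view they are at (188,264), (194,248) and (200,284). The bystanders and look-alikes are where they started, and the arm is clear and at rest. Handing in.

```bash
python3 -c "
from cell import manip
print(manip.sign_off())"
```

```text
the job is handed in; nothing more can be done
None
```

I swept the red, yellow and white caps one after another through the open front of the tray, cradled between the part-open fingertips, and handed the job in at about 21 s. The hand-in reports no verdict.

- **Caps:** in the last pictures all three lie flat inside the tray. In tray coordinates, red is at x ≈ 14–21 mm, y ≈ −13 mm; yellow is at x ≈ −5 mm, y ≈ −49 mm; white is at x ≈ −5 mm, y ≈ 39 mm. All are well behind the −50 mm limit. The two cameras disagree by about 7 mm on red's x. Yellow's figure comes from the top camera only and white's from the side camera only.
- **Everything else:** the spoon, bowl and the look-alike caps measured the same as at the start. The jar, garlic and big lid looked unmoved by eye; I did not measure them. The arm ended clear of everything.
- **What went wrong:** on the first try the fingertips passed over the red cap without touching it, because the real tips sit about 20 mm above the reported tool position. I found the true height by pressing gently on the bare worktop, which took up to about 37 N of upward force at the wrist. After that I pushed at the corrected height.

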